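# Rescue the dipper, then dump the empties

### The job

Somebody left the blue-handled sampling dipper standing among three used reagent bottles in the off-white tipping bucket. Pull the dipper out and lower it (do not drop it), pot down, into the empty steel cup so that it stands in there; then push the bucket's steel bar over so that the bucket tips right over and all three bottles slide into the yellow bin, and let the bucket swing back upright. Do not knock over the steel cup, and leave the other bottles, dishes and boxes where they are.

Things in the scene. Friction and masses are not known exactly. Their poses are not given: they have to be found in the camera images.
- station: Dump station, fixed to the bench; place and yaw vary. Grey base plate 305 x 164 mm with two grey cheeks (87 mm high, at y = +-66 mm, x = -18 to 18 mm) that carry the off-white tipping bucket, and a yellow bin. Origin: on the bench straight below the bucket's pivot, which is 70 mm above it. x points from the bucket to the bin, z up.
- bin_floor (a point): Middle of the yellow bin's floor, 90 mm in x from the station's origin, 8 mm above the bench. Axes as the station's. Inside, the bin is 149 mm long (x) and 152 mm wide (y); walls 72 mm above the bench, only the one next to the bucket 40 mm.
- bucket_floor (a point): Middle of the off-white bucket's inner floor, at rest 16 mm above the bench and 79 mm in -x from the station's origin. Inside, the bucket is 100 mm long (x) at the floor and 100 mm wide (y); its rim is 94 mm above the bench. The wall towards the bin leans outward by 20 degrees, the others are upright.
- bucket (a joint): Tilt of the bucket about the station's y axis, at the pivot 70 mm above the station's origin, rad: 0 upright, growing as it tips towards the bin, stop at 2.0 (mouth down into the bin; near the stop the bottles slide out in a second or so). Turns freely, takes about 5 N at the bar; let go, it swings back to 0 by itself, damped.
- push_bar (a point): Middle of the bucket's steel bar: round, 10 mm thick, along the station's y, between two legs (80 mm gap) on the bucket's wall away from the bin. Upright, it is 132 mm in -x from the pivot and 70 mm above it: 140 mm over the bench, 46 mm over the rim, open between. It circles the pivot at 149 mm radius. Push it towards the bin with closed fingers.
- dipper_center (a point): The loose dipper, 180 mm high, about 80 g: a small open steel pot (38 mm wide, 45 mm high) with a thin steel neck and an upright blue handle with black grip, standing on its pot in any corner of the bucket. Point on the handle's axis, 90 mm above the underside; z runs up the handle, which goes from 5 to 90 mm above this point, 13 mm thick (x), 22 mm wide (y).
- dipper_foot (a point): Middle of the pot's underside (2 mm up): 8 mm in the dipper's x from the handle's axis and 88 mm below dipper_center.
- cup: The empty steel cup, loose, upright, 450 g: 100 mm high, 90 mm wide at the rim, 80 mm at the foot, wall 3 mm, inner floor 6 mm above its origin. Origin: centre of its underside, z up. It stands to the left or the right of the station.
- bottle_w_center (a point): Used reagent bottle, white with white cap, 42 mm wide, 68 mm high, about 60 g, standing loose in the bucket; point half-way up it.
- bottle_r_center (a point): Used reagent bottle, white with red cap, 42 mm wide, 68 mm high, about 60 g, standing loose in the bucket; point half-way up it.
- bottle_b_center (a point): Used reagent bottle, white with blue cap, 42 mm wide, 68 mm high, about 60 g, standing loose in the bucket; point half-way up it.
- tall_bottle: Bystander, loose: clear laboratory bottle with blue cap, 70 mm wide, 142 mm high, on the side opposite the cup. Origin: centre of the underside.
- bottle_orange: Bystander, loose: small clear laboratory bottle with orange cap, 56 mm wide, 99 mm high. Origin: centre of the underside.
- dishes: Bystander, loose: stack of petri dishes, 62 mm wide and high. Origin: centre of the underside.
- card_box: Bystander, loose: blue and white freezer box, 133 x 133 x 52 mm. Origin: centre of the underside.

How it is judged:
By the outcome, as a careful person would: the job done as asked, in the order asked, and still so for the second after the job is handed in, with the robot touching nothing.
It also fails if it takes over 61 s, if anything falls off the work surface, if the arm or the gripper's body presses on something with over 40 N, if the wrist force passes 120 N, or if a joint passes its speed limit or range.

### The arm

A 7-joint arm with a two-finger parallel gripper is mounted at the origin on a cart in front of the work surface, level with it; the furniture and walls round the work are solid. World frame = base frame: x ahead of the robot, y to its left, z up, the work surface at z = 0. Lengths are in m, angles in rad, forces in N, time in s.
With the tool pointing down it reaches from about 0.4 to 0.925 m from the base axis. Payload 4.1 kg.
Tool frame: the origin (TCP) lies between the finger pads; the fingertips stand env.finger_overhang ahead of it and the grasp point (between the pads) lies 8 mm behind it (env.finger_overhang is the distance from the TCP to the fingertips, in m); z points along the fingers, y is the direction in which the jaws open and shut (so a half turn about z gives the same grasp; the last joint's range is limited). The gripper opens to 85 mm and grips with 20 to 120 N. Pads are 22 mm wide; open, the fingers measure 114 mm over their backs; the gripper's body (76 mm by 85 mm) begins 54 mm behind the grasp point. The pads swing forward as they close: fully open they stand 13 mm farther back than shut.
Start: joints at [-1.436, 0.398, 0.045, 1.537, -0.019, 1.207, -0.051], TCP at [0.151, 0.632, 0.242] pointing down, gripper open.
Joint ranges: [-2.82, 2.82], [-0.49, 2.23], [-1.37, 1.46], [0, 2.46], [-1.36, 4.5], [0.23, 2], [-2.94, 2.94]. Speed limits (rad/s): [2.57, 2.57, 3.14, 3.14, 3.14, 3.14, 3.14].

### API

Orientations are given as a rotation vector (axis times angle).
In Python, from rig import env gives the robot as it stands.
- The arm moves only by the shell command python3 -m jog 'ROWS'. ROWS is JSON, a list of rows, each a list of 5 numbers: the shift along the tool's x, y, z in cm, then the turn about the tool's z in degrees, then the closure, from -1 (fully open) to 1 (shut). In form: [[dx, dy, dz, spin, grip], ...]. A call has 1 to 5 rows; each row is the pose to reach, as a shift and turn from the pose commanded when the call began, along the tool's axes at that moment; what a row does not reach only later rows make up. A row lasts 1/8 s, in which the tool goes at most 62.5 mm and 10.7 degrees, less where a joint would pass 70% of its speed; a pose out of reach is approached as far as the arm can. A call with a gripper value outside its range is refused whole. The fingers move at their own pace and stop on an object; the grip force is fixed at half the most. Time passes only in rows, so rows that repeat a pose let the fingers close. It gives the time, the measured TCP pose, the force and the opening at its end, in the units of the state.
- env.read_state(): the state, without advancing time (a new reading comes with each control period).
- env.read_camera(name): name is "scene" or "top" or "wrist"; returns the picture (480x640x3 uint8, red, green, blue); there is no depth.
- env.get_calibration(name): a dict with "vfov" (degrees; the focal length in pixels is half the picture's height over the tangent of half this angle, whatever the lens; pixels are square), "cx", "cy" (the principal point, pixels), "T" (4x4, takes a point from camera to world coordinates); the wrist camera has in their place "hand_eye" (4x4, takes a point from camera to tool coordinates, whose origin is the TCP and whose axes are the flange's). Camera axes: x right, y down, z forward; pixel columns grow to the right and rows downward; lengths in m; the calibration is good to about 2 mm. A picture is of the moment at which its call begins: read the wrist's pose just before it. get_calibration takes no time and is no camera call.
- env.hand_in(): hands the job in, once; it reports no verdict.
The state is a dict: "clock": time; "qpos": joint angles; "joint_vel": joint speeds; "tau": joint torques, N m; "eef_pos": TCP position; "tcp_rot": TCP orientation; "force": force on the tool from outside, world axes, zero at the start; "torque": the same for the moment, N m; "width": finger opening in m.
Only numpy, scipy, OpenCV 4.12 (cv2) and the standard library are available. Lean on these libraries where they do the work, as an engineer would, in place of code of your own. Each camera call takes 0.05 s, during which the arm holds its last target.

## Working session

There is one attempt and no reset: what is moved stays moved. The work goes in short steps, Python scripts to look and compute and a shell command to move; the robot and the scene stay as the last step left them, time stands still between calls to the robot, and variables do not carry over. Pictures are saved under pics/ and viewed, and the job is handed in when it is done.

```bash
ls; mkdir -p pics
python3 - <<'E'
from rig import env
import cv2,numpy as np
np.set_printoptions(precision=4,suppress=True)
s=env.read_state();print(s);print(env.finger_overhang)
for n in("scene","top","wrist"):
    c=env.get_calibration(n);print(n,c)
    cv2.imwrite(f"pics/{n}0.png",env.read_camera(n)[:,:,::-1])
E
```

```text
pics
{'clock': 0.0, 'qpos': array([-1.436 ,  0.3992,  0.045 ,  1.5379, -0.0187,  1.2069, -0.0506]), 'joint_vel': array([-0.0015, -0.0001, -0.0001, -0.0017,  0.0009, -0.0017,  0.001 ]), 'tau': array([  0.0001, -47.5147,   1.3646, -25.4212,   0.0115,   0.0097,
        -0.    ]), 'eef_pos': array([0.1504, 0.6317, 0.2413]), 'tcp_rot': array([-0.3661, -3.1201,  0.0031]), 'force': array([-0.452 ,  0.5352,  0.7136]), 'torque': array([-0.0142,  0.016 , -0.0188]), 'width': 0.0857341544715211}
0.011
scene {'vfov': 43.54788443251397, 'cx': 323.952118278453, 'cy': 243.36575211593805, 'T': array([[ 0.4569, -0.6059,  0.6513, -0.5911],
       [-0.8895, -0.3172,  0.3289, -0.551 ],
       [ 0.0073, -0.7295, -0.6839,  1.3069],
       [ 0.    ,  0.    ,  0.    ,  1.    ]])}
top {'vfov': 45.52849329164853, 'cx': 321.2223560703506, 'cy': 233.04336691094068, 'T': array([[ 0.0082, -0.9872,  0.1594,  0.3274],
       [-0.9999, -0.0105, -0.0132,  0.0544],
       [ 0.0147, -0.1593, -0.9871,  1.3169],
       [ 0.    ,  0.    ,  0.    ,  1.    ]])}
wrist {'vfov': 64.01719313553548, 'cx': 318.9953689971287, 'cy': 240.2228121831297, 'hand_eye': array([[-0.0002, -0.9457, -0.325 ,  0.0837],
       [ 1.    , -0.0002, -0.    , -0.0012],
       [-0.    , -0.325 ,  0.9457, -0.1308],
       [ 0.    ,  0.    ,  0.    ,  1.    ]])}
```

View pics/top0.png

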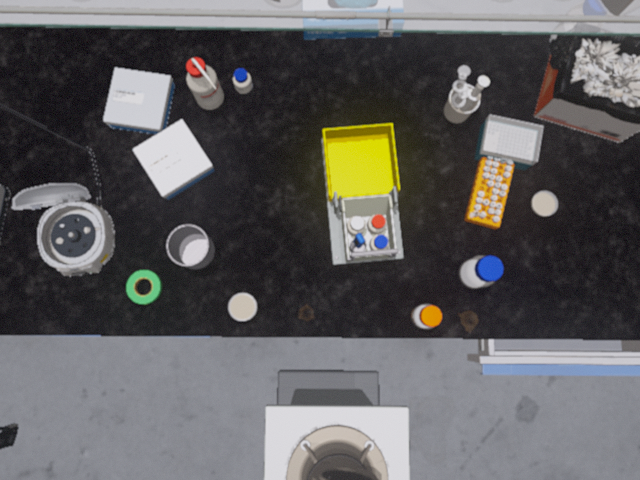

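View pics/scene0.png

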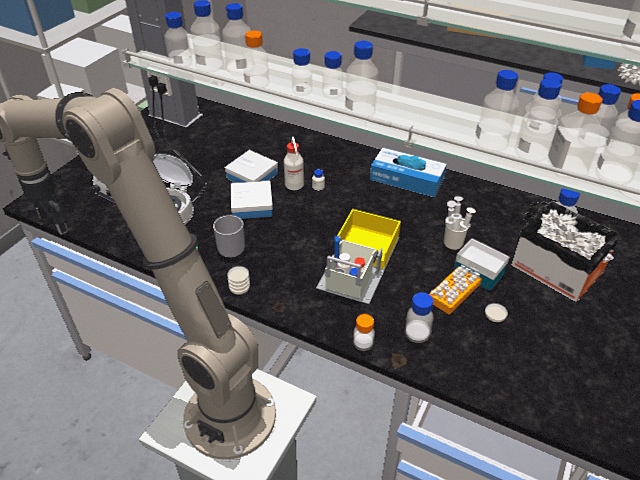

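Run:
```python
import cv2
t=cv2.imread("pics/top0.png");s=cv2.imread("pics/scene0.png")
cv2.imwrite("pics/c_top.png",cv2.resize(t[115:275,300:430],None,fx=4.6,fy=3.75*1.0 if 0 else 3.7,interpolation=cv2.INTER_CUBIC) if 0 else cv2.resize(t[115:275,300:430],None,fx=3.7,fy=3.7,interpolation=cv2.INTER_CUBIC))
cv2.imwrite("pics/c_cup.png",cv2.resize(t[210:330,110:270],None,fx=5,fy=5,interpolation=cv2.INTER_CUBIC))
cv2.imwrite("pics/c_sc.png",cv2.resize(s[200:310,300:420],None,fx=5.4,fy=5.4,interpolation=cv2.INTER_CUBIC))
```

```text
(no output)
```

View pics/c_top.png

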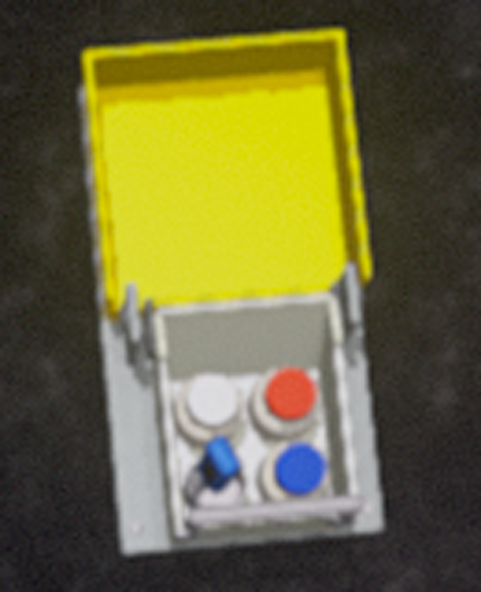

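View pics/c_cup.png

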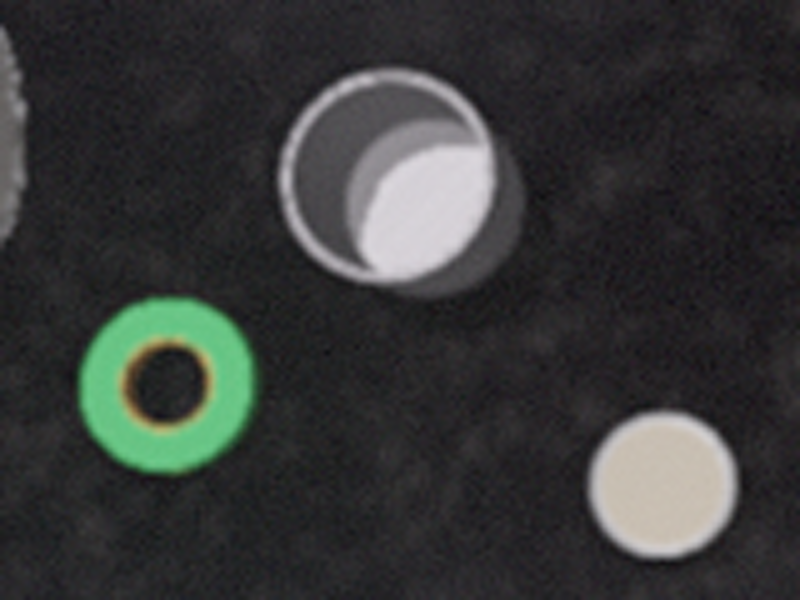

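View pics/c_sc.png

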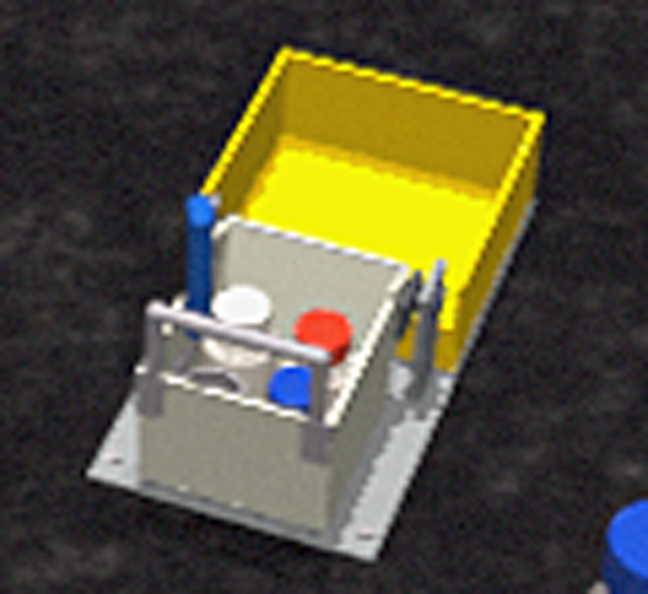

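```bash
cat > h.py <<'E'
import numpy as np
from scipy.spatial.transform import Rotation as R
from rig import env
np.set_printoptions(precision=4,suppress=True)
def ray(cam,uv,T=None):
    c=env.get_calibration(cam); f=240/np.tan(np.radians(c['vfov']/2))
    if T is None: T=c['T']
    d=T[:3,:3]@np.array([(uv[0]-c['cx'])/f,(uv[1]-c['cy'])/f,1]); return T[:3,3],d
def onz(cam,uv,z,T=None):
    o,d=ray(cam,uv,T); return (o+d*(z-o[2])/d[2])
def wristT(s):
    T=np.eye(4);T[:3,:3]=R.from_rotvec(s['tcp_rot']).as_matrix();T[:3,3]=s['eef_pos']
    return T@env.get_calibration('wrist')['hand_eye']
def proj(cam,p,T=None):
    c=env.get_calibration(cam); f=240/np.tan(np.radians(c['vfov']/2))
    if T is None:T=c['T']
    q=np.linalg.inv(T)@np.r_[p,1]; return np.array([c['cx']+f*q[0]/q[2],c['cy']+f*q[1]/q[2]])
E
python3 - <<'E'
from h import *
t=lambda u,v:(300+u/3.7-.37,115+v/3.7-.37)
for n,uv,z in [("binBL",(82,47),.072),("binBR",(345,30),.072),("plL",(122,553),.006),("plR",(383,530),.006),("barL",(190,515),.14),("barR",(358,505),.14),("handle_top",(217,452),.196),("caph_w",(212,400),.084),("r",(291,393),.084),("b",(299,469),.084),("pot",(215,487),.061)]:
    print(n,onz("top",t(*uv),z))
c=lambda u,v:(110+u/5-.4,210+v/5-.4)
for a in [(388,176)]:print("cup",onz("top",c(*a),.1))
T=lambda u,v:(300+u/5.4-.4,200+v/5.4-.4)
for n,uv,z in [("barL",(152,310),.14),("barR",(325,355),.14),("htop",(201,203),.196),("binBL",(287,50),.072),("binBR",(543,117),.072)]:print(n,onz("scene",T(*uv),z))
E
```

```text
binBL [0.7718 0.0385 0.072 ]
binBR [ 0.7849 -0.1235  0.072 ]
plL [0.4669 0.0101 0.006 ]
plR [ 0.4829 -0.1528  0.006 ]
barL [ 0.4744 -0.0234  0.14  ]
barR [ 0.481  -0.1178  0.14  ]
handle_top [ 0.5016 -0.0342  0.196 ]
caph_w [ 0.5502 -0.0401  0.084 ]
r [ 0.5549 -0.087   0.084 ]
b [ 0.5094 -0.0914  0.084 ]
pot [ 0.5014 -0.0436  0.061 ]
cup [0.4953 0.3249 0.1   ]
barL [ 0.4759 -0.0245  0.14  ]
barR [ 0.4875 -0.1169  0.14  ]
htop [ 0.5051 -0.0367  0.196 ]
binBL [0.7715 0.0349 0.072 ]
binBR [ 0.7857 -0.1224  0.072 ]
```

```bash
python3 -m jog '[[-1,-1,-2,0,-1],[-4,-4.5,-4,0,-1],[-7.5,-8.5,-6,0,-1],[-11,-12.7,-8,0,-1],[-14.5,-16.8,-10,0,-1]]'
```

```text
clock: 0.78
eef_pos: [0.2542, 0.4328, 0.3445]
tcp_rot: [0.368, 3.119, 0.003]
force: [1.1, 0.2, -0.1]
width: 0.0857
```

```bash
python3 -m jog '[[-3.5,-4.1,0,0,-1],[-7,-8.2,0,0,-1],[-10.5,-12.3,0,0,-1],[-14,-16.4,0,0,-1],[-17.5,-20.2,0,0,-1]]'
```

```text
clock: 1.4
eef_pos: [0.3769, 0.1954, 0.3437]
tcp_rot: [0.368, 3.119, 0.004]
force: [0.5, -0.1, 0.4]
width: 0.0857
```

```bash
python3 -m jog '[[-3.5,-4.1,0,0,-1],[-7,-8.2,0,0,-1],[-10.5,-12.3,0,0,-1],[-14,-16.2,0,0,-1],[-17,-19.6,0,0,-1]]';python3 -m jog '[[0,0,0,-6,-1],[0,0,0,-12,-1],[0,0,0,-18,-1],[0,0,0,-18,-1]]'
```

```text
clock: 2.02
eef_pos: [0.4963, -0.0347, 0.3438]
tcp_rot: [0.369, 3.118, 0.003]
force: [0.5, 1.5, -0.3]
width: 0.0853
clock: 2.52
eef_pos: [0.4958, -0.0327, 0.3433]
tcp_rot: [-0.123, 3.138, 0.002]
force: [-0.0, -0.2, 0.0]
width: 0.0854
```

Run:
```python
from h import *
import cv2
s=env.read_state();im=env.read_camera("wrist")
np.savez("w1.npz",T=wristT(s))
print(s['eef_pos'],R.from_rotvec(s['tcp_rot']).as_matrix(),s['clock'])
cv2.imwrite("pics/w1.png",im[:,:,::-1])
```

```text
[ 0.4958 -0.0327  0.3433] [[-0.9969 -0.078   0.0011]
 [-0.078   0.9969  0.0013]
 [-0.0012  0.0012 -1.    ]] 2.525
```

View pics/w1.png

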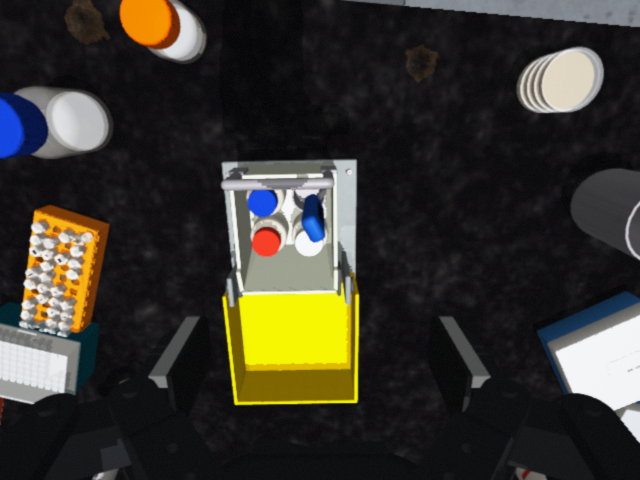

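Run:
```python
import cv2
t=cv2.imread("pics/w1.png")
cv2.imwrite("pics/w1c.png",cv2.resize(t[155:300,215:365],None,fx=4,fy=4,interpolation=cv2.INTER_CUBIC))
```

```text
(no output)
```

View pics/w1c.png

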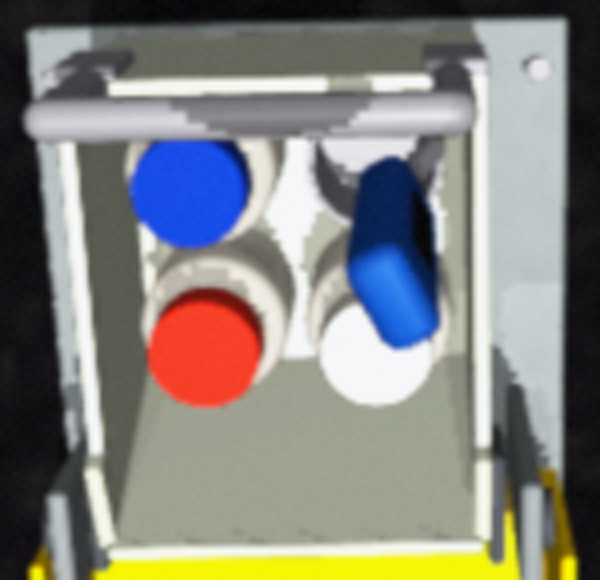

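Run:
```python
from h import *
T=np.load("w1.npz")['T']
t=lambda u,v:(215+u/4-.4,155+v/4-.4)
P=[onz("wrist",t(*p),.196,T) for p in[(350,268),(380,250),(438,325),(405,347)]]
for p in P:print(p)
P=np.array(P);print(P.mean(0)); d=(P[2]+P[3]-P[0]-P[1]);print(np.degrees(np.arctan2(d[1],d[0])),np.linalg.norm(d)/2)
for n,p,z in[("barL",(466,113),.14),("barR",(35,118),.14),("potc",(375,150),.061),("binl",(95,555),.094),("w",(376,350),.084),("b",(190,192),.084)]:print(n,onz("wrist",t(*p),z,T))
```

```text
[ 0.4937 -0.0467  0.196 ]
[ 0.4898 -0.0413  0.196 ]
[ 0.5037 -0.0292  0.196 ]
[ 0.5086 -0.0351  0.196 ]
[ 0.499  -0.0381  0.196 ]
39.26515071653821 0.018622812574724833
barL [ 0.473  -0.0248  0.14  ]
barR [ 0.4814 -0.1188  0.14  ]
potc [ 0.4995 -0.0449  0.061 ]
binl [ 0.611  -0.1135  0.094 ]
w [ 0.549  -0.0406  0.084 ]
b [ 0.5094 -0.0918  0.084 ]
```

```bash
python3 -m jog '[[0,0,1.5,-9,-1],[0,0,3,-18,-1],[-0.5,-0.4,4.5,-27,-1],[-0.5,-0.4,6,-34,-1],[-0.5,-0.4,6,-34,-1]]'
python3 - <<'E'
from h import *
import cv2
s=env.read_state();im=env.read_camera("wrist")
np.savez("w2.npz",T=wristT(s))
print(s['eef_pos'],R.from_rotvec(s['tcp_rot']).as_matrix(),s['clock'],s['qpos'])
cv2.imwrite("pics/w2.png",im[:,:,::-1])
cv2.imwrite("pics/w2c.png",cv2.resize(im[150:400,220:470,::-1],None,fx=2.4,fy=2.4,interpolation=cv2.INTER_CUBIC))
p=[.501,-.037,.196];T=wristT(s);print(proj("wrist",p,T))
E
```

```text
clock: 3.2
eef_pos: [0.5006, -0.0356, 0.2818]
tcp_rot: [1.033, -2.965, -0.001]
force: [0.4, 0.2, 0.3]
width: 0.0855
[ 0.5006 -0.0356  0.2818] [[-0.7833 -0.6216 -0.002 ]
 [-0.6216  0.7833  0.0001]
 [ 0.0015  0.0013 -1.    ]] 3.2 [-0.6608  0.1232  0.7125  1.8412 -0.0861  1.2101  2.3201]
[317.9703 255.633 ]
```

View pics/w2.png

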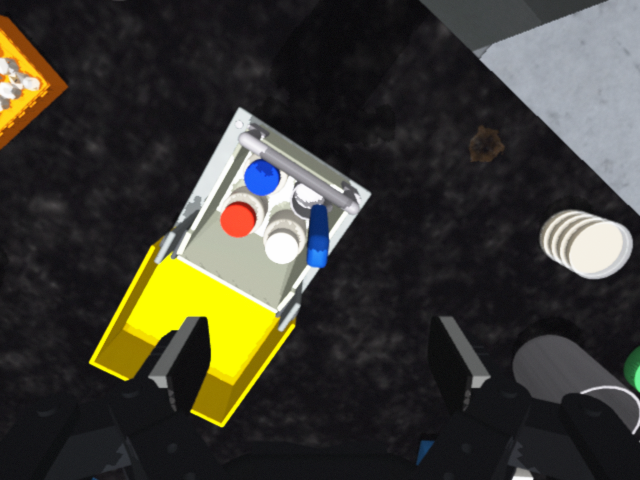

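View pics/w2c.png

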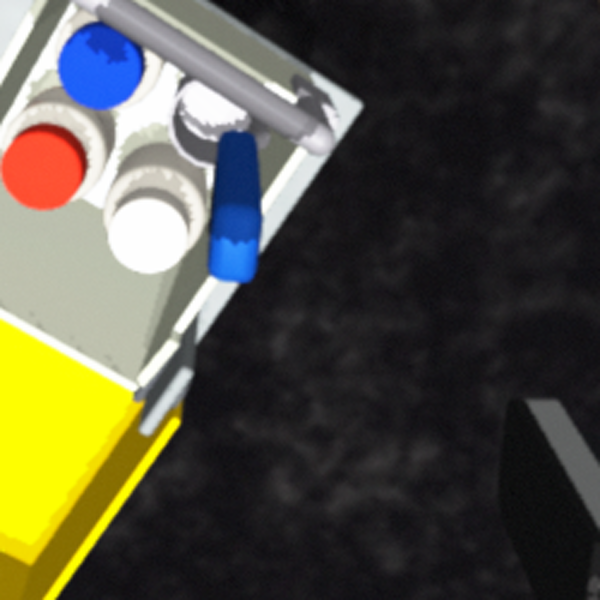

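```bash
python3 -m jog '[[0.2,-0.1,3,0,-1],[0.2,-0.1,6,0,-1],[0.2,-0.1,9,0,-1],[0.2,-0.1,11.3,0,-1],[0.2,-0.1,11.3,0,-1]]'; python3 -m jog '[[0,0,0,0,1],[0,0,0,0,1],[0,0,0,0,1],[0,0,0,0,1],[0,0,0,0,1]]';python3 -m jog '[[0,0,0,0,1],[0,0,0,0,1],[0,0,-0.5,0,1],[0,0,-1,0,1],[0,0,-1.5,0,1]]'
```

```text
clock: 3.88
eef_pos: [0.4998, -0.0373, 0.1688]
tcp_rot: [1.035, -2.964, -0.001]
force: [-0.3, -0.9, 0.2]
width: 0.0854
clock: 4.5
eef_pos: [0.5009, -0.0375, 0.1698]
tcp_rot: [-1.038, 2.964, -0.0]
force: [-0.7, -0.2, 3.1]
width: 0.0122
clock: 5.12
eef_pos: [0.5002, -0.0372, 0.1844]
tcp_rot: [1.039, -2.964, -0.001]
force: [-0.3, -0.1, -0.9]
width: 0.0124
```

```bash
python3 -m jog '[[-0.2,-0.2,-1,0,1],[-0.2,-0.2,-2.5,0,1],[-0.2,-0.2,-4,0,1],[-0.4,-0.3,-5,0,1],[-0.6,-0.5,-6,0,1]]'
python3 - <<'E'
from h import *
import cv2
a=env.read_camera("top");b=env.read_camera("scene")
o=np.hstack([cv2.resize(a[115:275,300:430],(400,492)),cv2.resize(b[170:310,290:420],(400,430+62))])
cv2.imwrite("pics/l1.png",o[:,:,::-1])
E
```

```text
clock: 5.75
eef_pos: [0.5085, -0.0374, 0.2451]
tcp_rot: [-1.039, 2.964, 0.0]
force: [0.2, 0.4, -0.4]
width: 0.0121
```

View pics/l1.png

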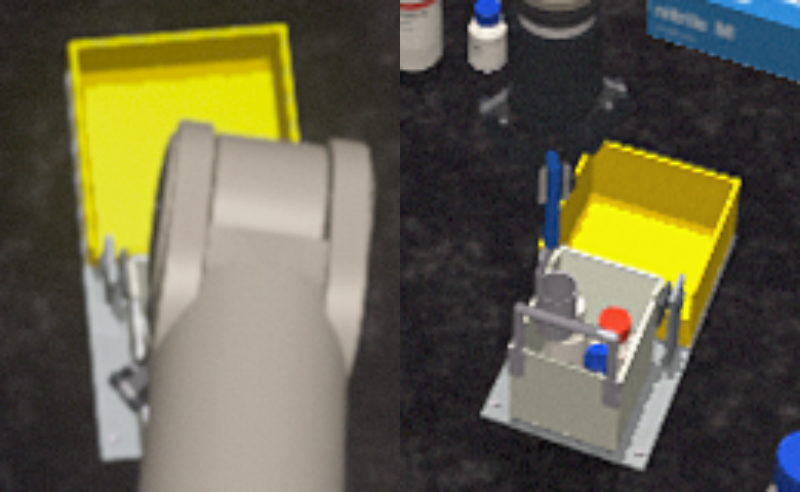

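```bash
python3 -m jog '[[-0.6,-0.5,-2.5,0,1],[-0.6,-0.5,-5,0,1],[-0.6,-0.5,-8,0,1],[-0.6,-0.5,-11,0,1],[-0.6,-0.5,-12.5,0,1]]'
python3 - <<'E'
from h import *
import cv2
b=cv2.imread("pics/scene0.png")
cv2.imwrite("pics/cs.png",cv2.resize(b[200:270,195:265],None,fx=8,fy=8,interpolation=cv2.INTER_CUBIC))
p=np.array([.495,.325,0])
for z in(.1,0):print(proj("scene",p+[0,0,z]))
s=env.read_state();print(s['eef_pos'],s['qpos'])
M=R.from_rotvec(s['tcp_rot']).as_matrix()
print(M.T@(np.array([.490,.331,s['eef_pos'][2]])-s['eef_pos'])*100)
E
```

```text
clock: 6.48
eef_pos: [0.5165, -0.0378, 0.3704]
tcp_rot: [-1.038, 2.964, -0.0]
force: [-0.1, -0.1, -0.6]
width: 0.0123
[227.6349 225.0688]
[230.8882 248.9336]
[ 0.5165 -0.0378  0.3704] [-0.6684  0.1007  0.7241  1.6673 -0.068   1.3979  2.3094]
[-20.9418  30.4724   0.0062]
```

View pics/cs.png

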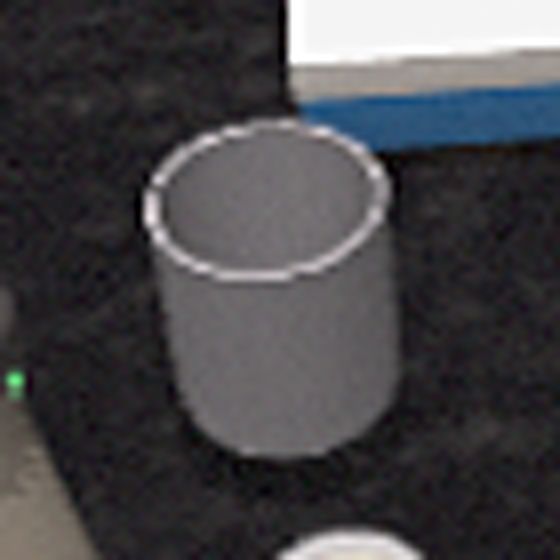

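```bash
python3 -m jog '[[-1,1.5,0,0,1],[-3.1,4.5,0,0,1],[-5.7,8.3,0,0,1],[-8.3,12.1,0,0,1],[-11,16,0,0,1]]';python3 -m jog '[[-2.7,4,0,0,1],[-5.4,8,0,0,1],[-7.7,11.5,0,0,1],[-9.2,13.6,0,0,1],[-9.9,14.5,0,0,1]]'; python3 -m jog '[[0,0,3,0,1],[0,0,5,0,1],[0,0,5,0,1]]'
python3 - <<'E'
from h import *
import cv2
s=env.read_state();im=env.read_camera("wrist");T=wristT(s)
M=R.from_rotvec(s['tcp_rot']).as_matrix()
print(s['eef_pos'],s['clock'],M.T@(np.array([.490,.331,s['eef_pos'][2]])-s['eef_pos'])*100)
cv2.imwrite("pics/w3.png",im[:,:,::-1]);np.savez("w3.npz",T=T)
print(proj("wrist",[.495,.325,.1],T))
b=env.read_camera("scene");cv2.imwrite("pics/s3.png",cv2.resize(b[120:290,150:320,::-1],None,fx=3.5,fy=3.5))
E
```

```text
clock: 7.1
eef_pos: [0.5016, 0.1572, 0.3684]
tcp_rot: [1.038, -2.964, 0.0]
force: [0.7, -0.1, -1.4]
width: 0.0123
clock: 7.72
eef_pos: [0.4888, 0.332, 0.3684]
tcp_rot: [1.04, -2.963, 0.002]
force: [-0.1, -0.1, -1.1]
width: 0.0123
clock: 8.1
eef_pos: [0.489, 0.3288, 0.3178]
tcp_rot: [1.034, -2.963, 0.003]
force: [0.6, 0.3, -1.3]
width: 0.0123
[0.489  0.3288 0.3178] 8.1 [-0.2178  0.109  -0.0009]
[312.8638 207.8628]
```

View pics/w3.png

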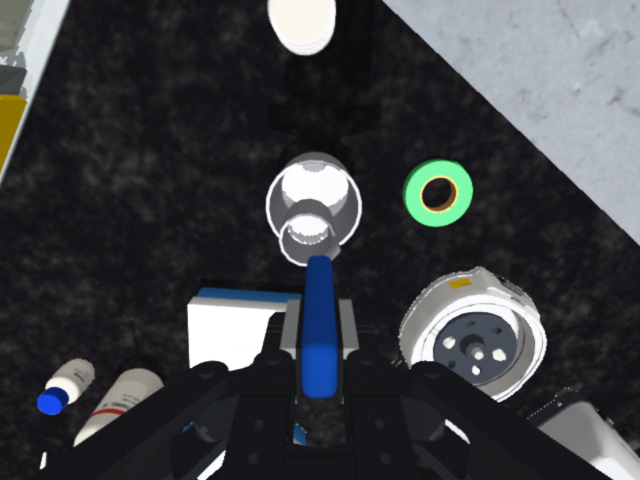

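View pics/s3.png

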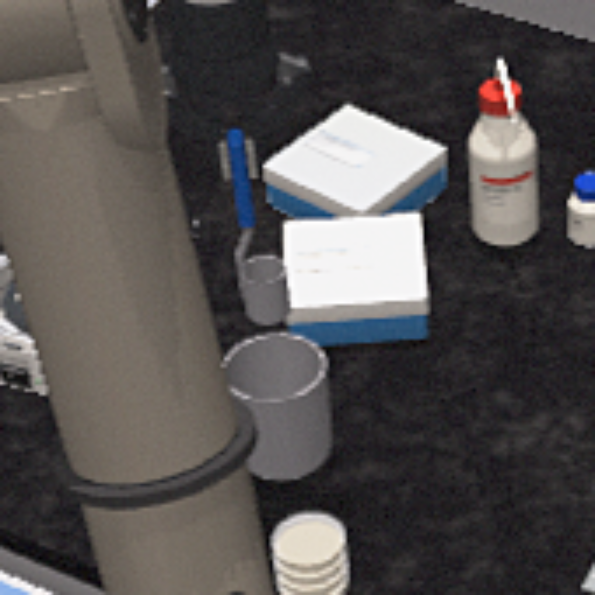

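Run:
```python
from h import *
T=np.load("w3.npz")['T']
print(onz("wrist",(308,238),.21,T),onz("wrist",(313.5,204),.1,T),onz("wrist",(310,228),.167,T))
s=env.read_state();M=R.from_rotvec(s['tcp_rot']).as_matrix()
print(M.T@(onz("wrist",(308,238),.21,T)-s['eef_pos'])*100,M.T@(onz("wrist",(313.5,204),.1,T)-s['eef_pos'])*100)
```

```text
[0.4904 0.3195 0.21  ] [0.4917 0.3232 0.1   ] [0.4951 0.3236 0.167 ]
[ 0.6296 -0.8444 11.0127] [ 0.3075 -0.6337 22.0129]
```

```bash
python3 -m jog '[[-0.3,0.2,2,0,1],[-0.3,0.2,5,0,1],[-0.3,0.2,8.5,0,1],[-0.3,0.2,12,0,1],[-0.3,0.2,14.3,0,1]]'; python3 -m jog '[[0,0,0.3,0,1],[0,0,0.6,0,1],[0,0,0.9,0,1]]';  python3 - <<'E'
from h import *
import cv2
im=env.read_camera("wrist")
cv2.imwrite("pics/w4.png",im[:,:,::-1])
b=env.read_camera("scene");cv2.imwrite("pics/s4.png",cv2.resize(b[120:290,150:320,::-1],None,fx=3.5,fy=3.5))
E
```

```text
clock: 8.82
eef_pos: [0.4907, 0.3343, 0.1761]
tcp_rot: [-1.038, 2.965, 0.0]
force: [-0.4, 0.6, -1.1]
width: 0.0121
clock: 9.2
eef_pos: [0.4912, 0.335, 0.1688]
tcp_rot: [-1.037, 2.962, 0.002]
force: [0.2, -0.8, -1.0]
width: 0.0121
```

View pics/w4.png

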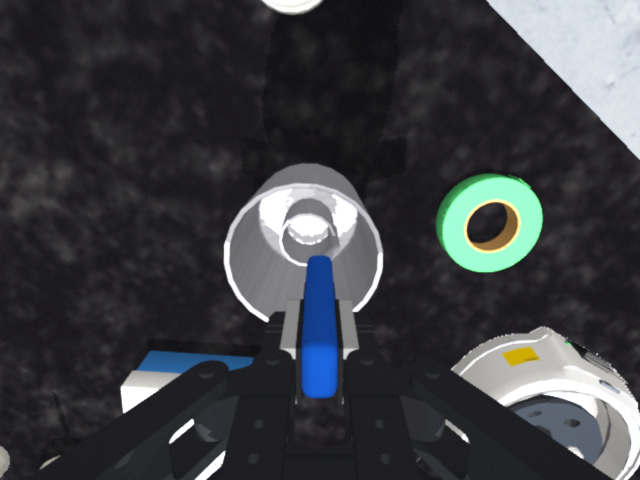

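View pics/s4.png

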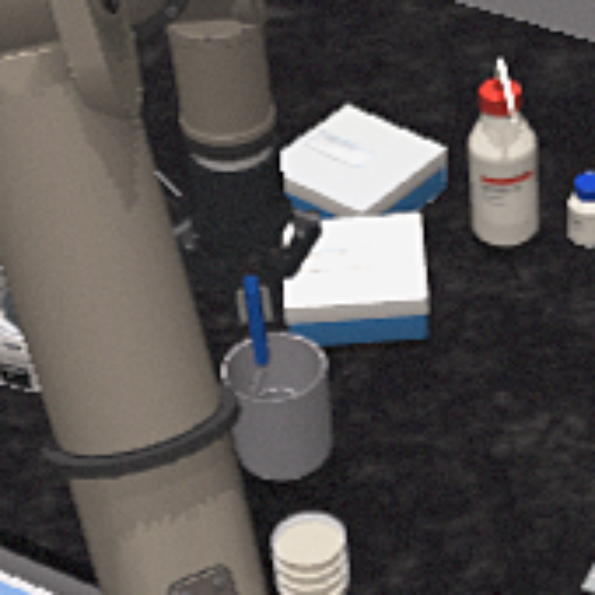

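```bash
python3 -m jog '[[0,0,0.3,0,1],[0,0,0.6,0,1],[0,0,0.7,0,1],[0,0,0.7,0,1]]'; python3 -m jog '[[0,0,0.2,0,1],[0,0,0.2,0,1]]'
```

```text
clock: 9.8
eef_pos: [0.4902, 0.3344, 0.1602]
tcp_rot: [1.038, -2.965, 0.0]
force: [-1.0, 0.2, -0.8]
width: 0.0121
clock: 10.05
eef_pos: [0.4907, 0.3348, 0.1599]
tcp_rot: [-1.038, 2.964, 0.001]
force: [-1.9, -1.8, 6.9]
width: 0.012
```

```bash
python3 -m jog '[[0,0,0.1,0,0.6],[0,0,0.1,0,0.3],[0,0,0.1,0,0],[0,0,0.1,0,-0.5],[0,0,0.1,0,-0.5]]'; python3 -m jog '[[0,0,0,0,-0.5],[0,0,-2,0,-0.5],[0,0,-6,0,-0.5],[0,0,-11,0,-0.5],[0,0,-15,0,-0.5]]';  python3 - <<'E'
from h import *
import cv2
s=env.read_state();print(s['qpos'],s['eef_pos'])
im=env.read_camera("wrist")
cv2.imwrite("pics/w5.png",im[:,:,::-1])
b=env.read_camera("scene");cv2.imwrite("pics/s5.png",cv2.resize(b[120:290,150:320,::-1],None,fx=3.5,fy=3.5))
E
```

```text
clock: 10.68
eef_pos: [0.4903, 0.3345, 0.1573]
tcp_rot: [-1.039, 2.965, -0.0]
force: [0.9, -0.5, -0.3]
width: 0.0638
clock: 11.3
eef_pos: [0.4905, 0.3345, 0.3095]
tcp_rot: [-1.038, 2.964, 0.001]
force: [-0.1, 0.6, 0.2]
width: 0.0643
[-1.0403  0.2763  0.466   1.5941 -0.1278  1.2998  1.6889] [0.4905 0.3345 0.3095]
```

View pics/w5.png

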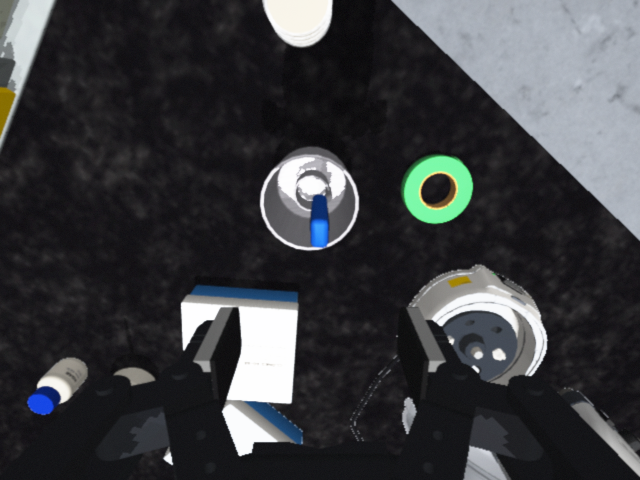

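View pics/s5.png

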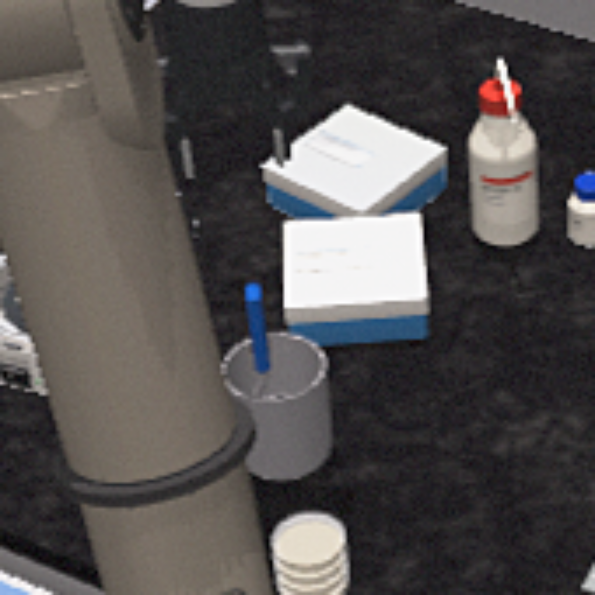

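```bash
python3 -m jog '[[2,-2,0,5,1],[5,-4.8,0,12,1],[8.5,-8,0,20,1],[12,-11.5,0,28,1],[15.5,-15,0,33.5,1]]'
python3 - <<'E'
from h import *
s=env.read_state();M=R.from_rotvec(s['tcp_rot']).as_matrix()
print(M[:,:2],M.T@(np.array([.434,-.075,.31])-s['eef_pos'])*100)
E
```

```text
clock: 12.02
eef_pos: [0.462, 0.1189, 0.3066]
tcp_rot: [0.135, -3.138, 0.0]
force: [1.0, 0.1, 0.8]
width: 0.0
[[-0.9963 -0.0859]
 [-0.0859  0.9963]
 [ 0.0007 -0.0001]] [  4.458  -19.0779  -0.3331]
```

```bash
python3 -m jog '[[1,-4,0,0,1],[2,-8,0,0,1],[3,-12,1,0,1],[4,-16,3,0,1],[4.5,-19.1,5,0,1]]'
python3 - <<'E'
from h import *
import cv2
s=env.read_state();im=env.read_camera("wrist");T=wristT(s)
M=R.from_rotvec(s['tcp_rot']).as_matrix()
print(s['eef_pos'],s['qpos'],M.T@(np.array([.434,-.075,.136])-s['eef_pos'])*100)
cv2.imwrite("pics/w6.png",im[:,:,::-1])
print(proj("wrist",[.479,-.071,.14],T))
E
```

```text
clock: 12.65
eef_pos: [0.434, -0.0754, 0.2564]
tcp_rot: [-0.138, 3.138, 0.002]
force: [0.6, -0.0, -0.4]
width: 0.0
[ 0.434  -0.0754  0.2564] [-0.7775 -0.0164  0.8533  2.0042  0.0124  1.148   1.7294] [ 0.0017  0.0266 12.04  ]
[321.1093 298.5351]
```

View pics/w6.png

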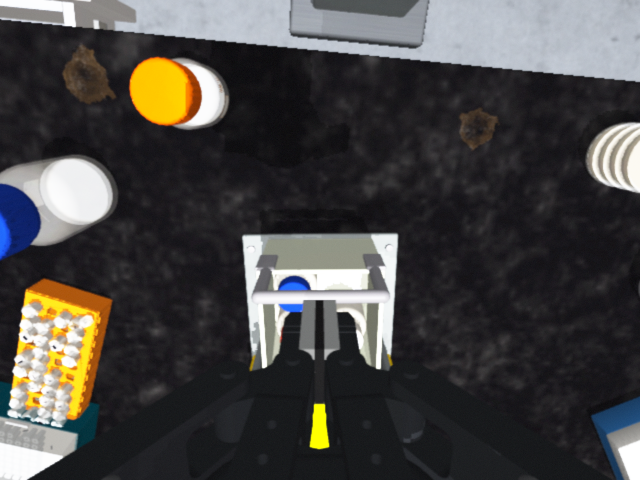

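```bash
python3 -m jog '[[0,0,3,0,1],[0,0,6,0,1],[0,0,9,0,1],[0,0,11.5,0,1],[0,0,12,0,1]]'
python3 - <<'E'
import numpy as np
from rig import env
s=env.read_state();print(s['eef_pos'],s['qpos'])
# path: TCP in (forward dx, up dz) cm relative to start
for th in np.arange(0,2.06,.1):
    ph=np.arctan2(70,-132)-th; x=149.4*np.cos(ph);z=70+149.4*np.sin(ph)
    print("%.1f fwd %.1f up %.1f"%(th,(x-16+132+45)/10,(z-140)/10))
E
```

```text
clock: 13.32
eef_pos: [0.4333, -0.0736, 0.1357]
tcp_rot: [0.139, -3.134, 0.001]
force: [0.1, 0.7, -0.3]
width: -0.0002
[ 0.43327106 -0.07358327  0.1357024 ] [-0.68833372  0.21005577  0.85200128  2.14974104 -0.20545338  0.86679435
  1.94680356]
0.0 fwd 2.9 up -0.0
0.1 fwd 3.7 up 1.3
0.2 fwd 4.6 up 2.5
0.3 fwd 5.6 up 3.6
0.4 fwd 6.7 up 4.6
0.5 fwd 7.9 up 5.5
0.6 fwd 9.2 up 6.2
0.7 fwd 10.5 up 6.9
0.8 fwd 11.9 up 7.3
0.9 fwd 13.4 up 7.7
1.0 fwd 14.9 up 7.9
1.1 fwd 16.4 up 7.9
1.2 fwd 17.8 up 7.8
1.3 fwd 19.3 up 7.6
1.4 fwd 20.8 up 7.2
1.5 fwd 22.1 up 6.7
1.6 fwd 23.5 up 6.0
1.7 fwd 24.7 up 5.2
1.8 fwd 25.9 up 4.3
1.9 fwd 27.0 up 3.2
2.0 fwd 28.0 up 2.1
```

```bash
python3 -m jog '[[-1.5,0,0,0,1],[-2.7,0,0,0,1],[-3.5,0,-0.6,0,1],[-4.3,0,-1.7,0,1],[-5.1,0,-2.7,0,1]]'; python3 -m jog '[[-1,0,-1,0,1],[-2.1,0,-2,0,1],[-3.2,0,-2.8,0,1],[-4.4,0,-3.4,0,1],[-5.6,0,-4,0,1]]'
python3 - <<'E'
from h import *
import cv2
b=env.read_camera("scene");cv2.imwrite("pics/s7.png",cv2.resize(b[160:330,290:460,::-1],None,fx=3.5,fy=3.5))
E
```

```text
clock: 13.95
eef_pos: [0.4783, -0.0695, 0.1634]
tcp_rot: [0.138, -3.12, -0.005]
force: [-17.5, -0.5, 11.9]
width: 0.0
clock: 14.58
eef_pos: [0.5424, -0.0641, 0.2052]
tcp_rot: [-0.14, 3.138, 0.0]
force: [-2.0, -0.1, 0.4]
width: 0.0
```

View pics/s7.png

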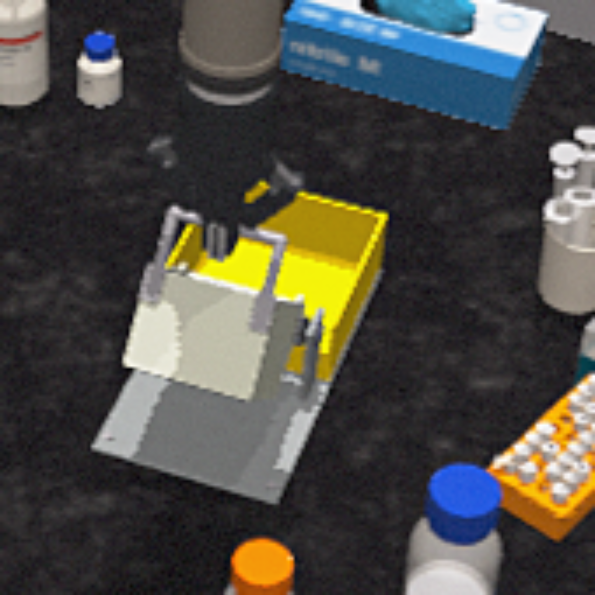

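```bash
python3 -m jog '[[-1.3,0,-0.4,0,1],[-2.7,0,-0.7,0,1],[-4.3,0,-0.8,0,1],[-5.8,0,-0.8,0,1],[-7.3,0,-0.7,0,1]]'; python3 -m jog '[[-1.5,0,0.3,0,1],[-3,0,0.8,0,1],[-4.3,0,1.4,0,1],[-5.6,0,2,0,1],[-6.8,0,2.8,0,1]]'
python3 - <<'E'
from h import *
import cv2
b=env.read_camera("scene");cv2.imwrite("pics/s8.png",cv2.resize(b[160:330,290:460,::-1],None,fx=3.5,fy=3.5))
E
```

```text
clock: 15.25
eef_pos: [0.6155, -0.0572, 0.2111]
tcp_rot: [-0.141, 3.138, 0.0]
force: [-2.2, -0.1, 0.4]
width: 0.0001
clock: 15.88
eef_pos: [0.6826, -0.0514, 0.1826]
tcp_rot: [0.14, -3.138, -0.001]
force: [-1.0, -0.0, -0.4]
width: 0.0002
```

View pics/s8.png

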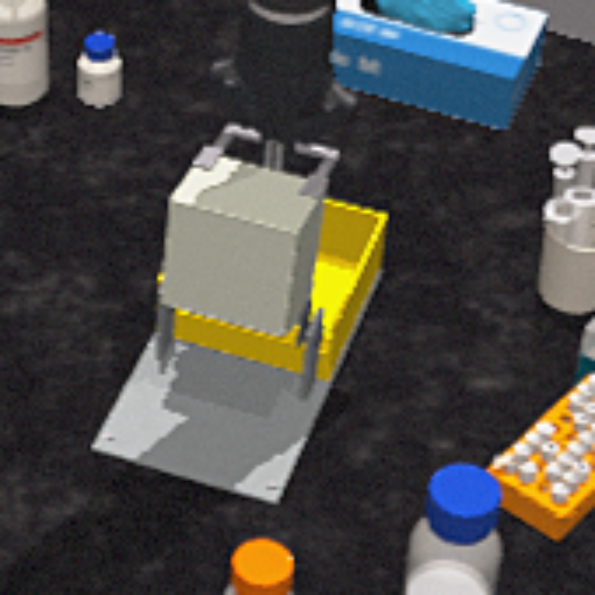

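```bash
python3 -m jog '[[-1.2,0,0.9,0,1],[-2.2,0,1.8,0,1],[-3,0,2.5,0,1],[-3.3,0,2.7,0,1],[-3.4,0,2.7,0,1]]'; python3 -m jog '[[0,0,0,0,1],[0,0,0,0,1],[0,0,0,0,1],[0,0,0,0,1],[0,0,0,0,1]]'; python3 -m jog '[[0,0,0,0,1],[0,0,0,0,1],[0,0,0,0,1],[0,0,0,0,1],[0,0,0,0,1]]'
python3 - <<'E'
from h import *
import cv2
im=env.read_camera("wrist");cv2.imwrite("pics/w9.png",im[:,:,::-1])
b=env.read_camera("scene");cv2.imwrite("pics/s9.png",cv2.resize(b[160:330,290:460,::-1],None,fx=3.5,fy=3.5))
E
```

```text
clock: 16.55
eef_pos: [0.7118, -0.0487, 0.1552]
tcp_rot: [0.138, -3.128, -0.003]
force: [-13.5, 1.2, 2.8]
width: 0.0
clock: 17.18
eef_pos: [0.7117, -0.0488, 0.1552]
tcp_rot: [0.138, -3.129, -0.003]
force: [-11.2, 0.1, 2.6]
width: 0.0004
clock: 17.8
eef_pos: [0.7117, -0.0488, 0.1552]
tcp_rot: [0.138, -3.129, -0.003]
force: [-11.5, 0.7, 1.6]
width: -0.0
```

View pics/s9.png

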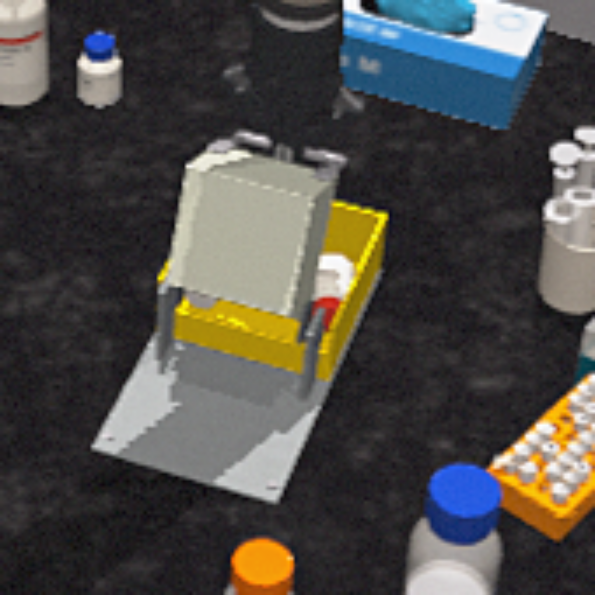

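View pics/w9.png

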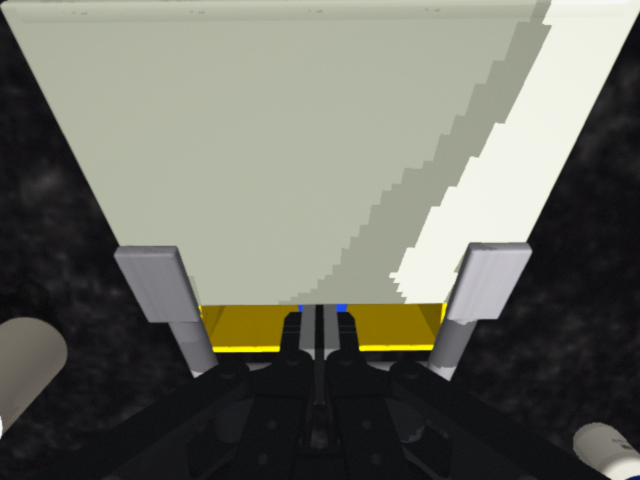

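```bash
python3 -m jog '[[0,0,0,0,1],[0,0,0,0,1],[0,0,0,0,1],[0,0,0,0,1],[0,0,0,0,1]]'; python3 -m jog '[[0.6,0,-0.4,0,1],[1.4,0,-1.2,0,1],[2.4,0,-2.1,0,1],[3.6,0,-3.0,0,1],[4.8,0,-3.8,0,1]]';  python3 -m jog '[[1.3,0,-0.7,0,1],[2.7,0,-1.2,0,1],[4.2,0,-1.6,0,1],[5.7,0,-1.8,0,1],[7.1,0,-1.9,0,1]]';python3 - <<'E'
from h import *
import cv2
b=env.read_camera("scene");cv2.imwrite("pics/s10.png",cv2.resize(b[160:330,290:460,::-1],None,fx=3.5,fy=3.5))
E
```

```text
clock: 18.52
eef_pos: [0.7117, -0.0488, 0.1552]
tcp_rot: [0.138, -3.129, -0.003]
force: [-11.3, 0.8, 1.6]
width: 0.0002
clock: 19.15
eef_pos: [0.6679, -0.0533, 0.1959]
tcp_rot: [-0.14, 3.136, -0.0]
force: [-1.0, -0.9, -1.2]
width: -0.0001
clock: 19.77
eef_pos: [0.596, -0.0593, 0.2132]
tcp_rot: [0.14, -3.138, -0.0]
force: [-1.3, -0.1, 0.2]
width: 0.0003
```

View pics/s10.png

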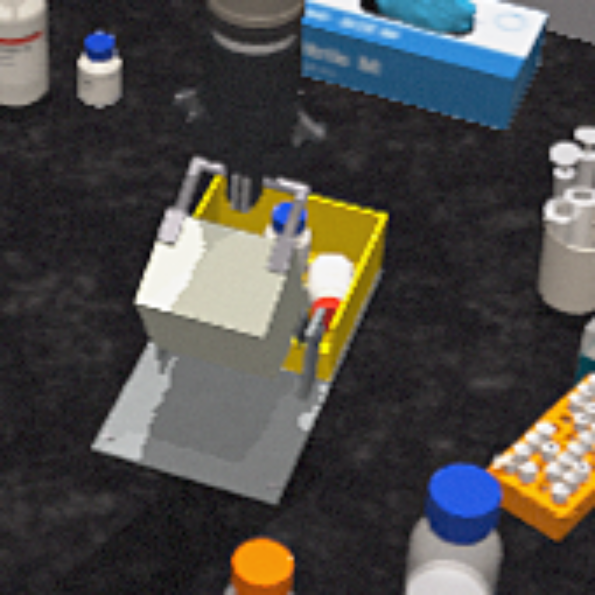

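```bash
python3 -m jog '[[1.4,0,0,0,1],[3,0,0.3,0,1],[4.5,0,0.7,0,1],[5.9,0,1.3,0,1],[7.2,0,2,0,1]]'; python3 -m jog '[[1.2,0,0.7,0,1],[2.4,0,1.6,0,1],[3.5,0,2.6,0,1],[4.5,0,3.7,0,1],[5.4,0,4.9,0,1]]';  python3 -m jog '[[0.8,0,0.8,0,1],[2,0,0.8,0,1],[3.5,0,0.8,0,1],[4,0,-2,0,1],[4,0,-6,0,1]]';python3 - <<'E'
from h import *
import cv2
im=env.read_camera("wrist");cv2.imwrite("pics/w11.png",im[:,:,::-1])
b=env.read_camera("scene");cv2.imwrite("pics/s11.png",b[:,:,::-1])
E
```

```text
clock: 20.45
eef_pos: [0.5246, -0.0657, 0.193]
tcp_rot: [0.14, -3.138, -0.0]
force: [-1.8, -0.4, 1.2]
width: -0.0001
clock: 21.08
eef_pos: [0.471, -0.0706, 0.1434]
tcp_rot: [0.14, -3.138, 0.0]
force: [-0.3, -0.7, 0.0]
width: 0.0003
clock: 21.7
eef_pos: [0.4303, -0.0741, 0.2045]
tcp_rot: [0.139, -3.137, -0.001]
force: [1.1, 1.1, 0.7]
width: -0.0001
```

View pics/s11.png

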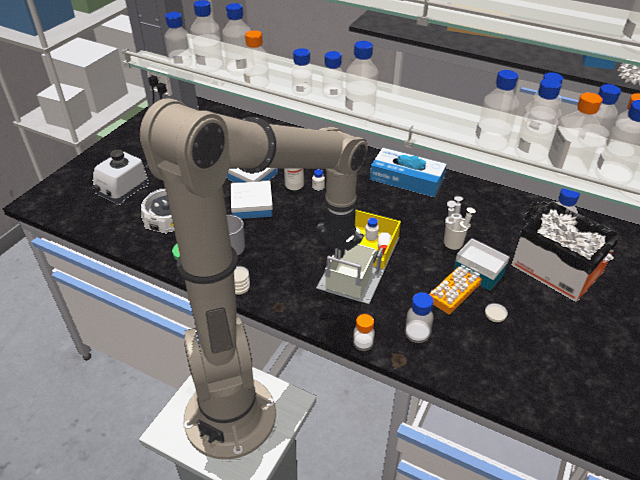

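View pics/w11.png

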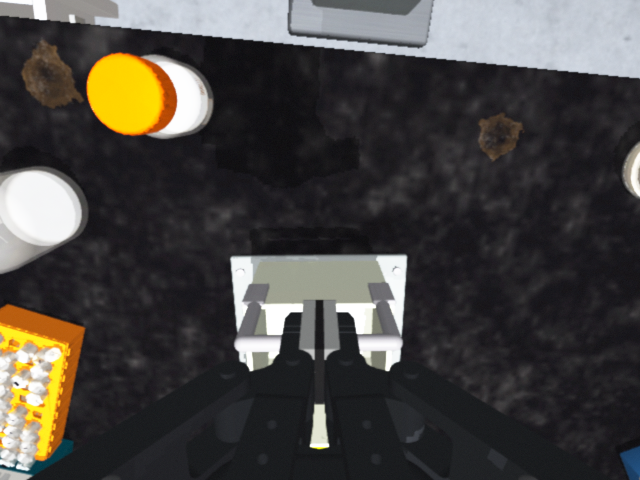

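```bash
python3 -m jog '[[0,0,-4,0,1],[0,0,-9,0,1],[0,5,-12,0,1],[-1,10,-12,0,1],[-2,15,-12,0,1]]'; python3 -m jog '[[0,4,0,0,1],[0,8,0,0,1],[0,10,0,0,1],[0,10,0,0,1]]';python3 - <<'E'
from h import *
import cv2
im=env.read_camera("top");cv2.imwrite("pics/t12.png",cv2.resize(im[100:340,110:430,::-1],None,fx=2.5,fy=2.5,interpolation=cv2.INTER_CUBIC))
b=env.read_camera("scene");cv2.imwrite("pics/s12.png",cv2.resize(b[180:340,190:450,::-1],None,fx=3,fy=3,interpolation=cv2.INTER_CUBIC))
E
```

```text
clock: 22.42
eef_pos: [0.4383, 0.0787, 0.3247]
tcp_rot: [-0.14, 3.137, 0.004]
force: [0.1, 0.5, -0.3]
width: 0.0002
clock: 22.92
eef_pos: [0.4293, 0.1772, 0.3239]
tcp_rot: [0.143, -3.138, 0.001]
force: [0.1, -0.4, 0.4]
width: 0.0
```

View pics/t12.png

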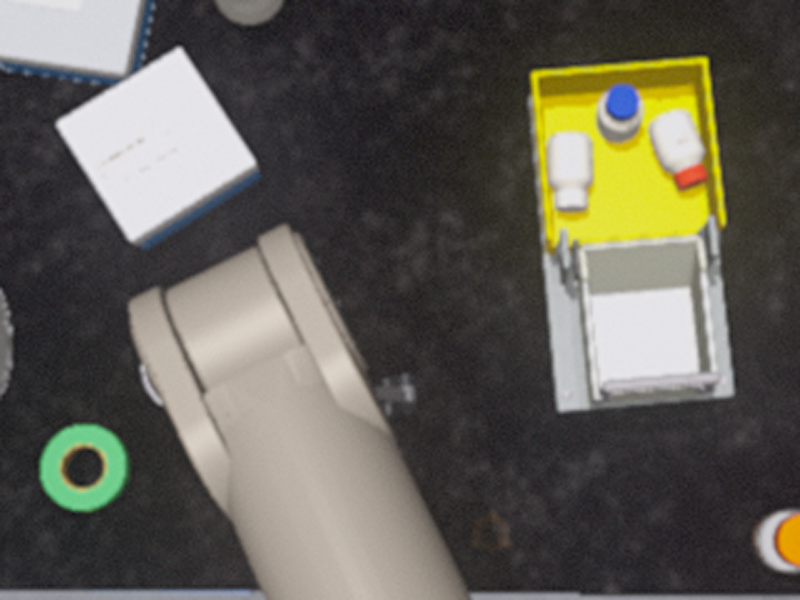

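View pics/s12.png

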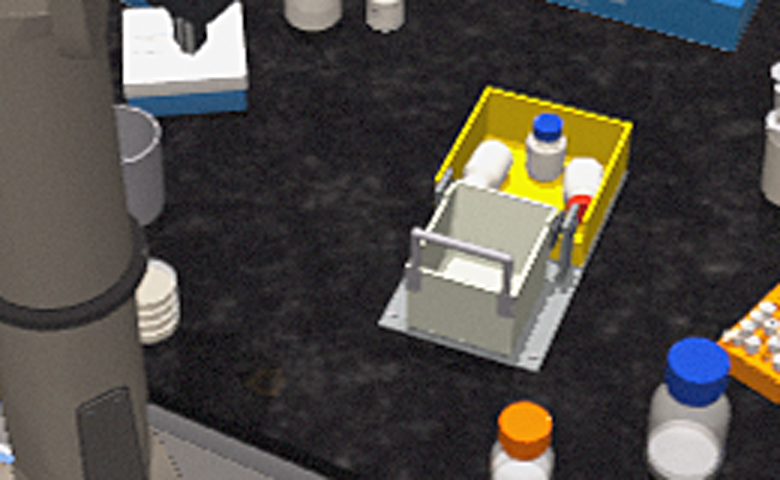

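```bash
python3 -m jog '[[0,3,-1,0,1],[0,6,-1,0,1],[0,8,-1,0,1],[0,8,-1,0,1]]';python3 - <<'E'
from h import *
import cv2
s=env.read_state();im=env.read_camera("wrist");cv2.imwrite("pics/w13.png",im[:,:,::-1])
print(s['force'],proj("wrist",[.495,.325,.1],wristT(s)),onz("wrist",(0,0),0,wristT(s)))
E
```

```text
clock: 23.52
eef_pos: [0.4224, 0.2566, 0.334]
tcp_rot: [0.141, -3.138, 0.001]
force: [0.2, -0.2, -0.0]
width: 0.0
[ 0.1823 -0.2165 -0.0453] [379.7929 274.2537] [ 0.2613 -0.097   0.    ]
```

View pics/w13.png

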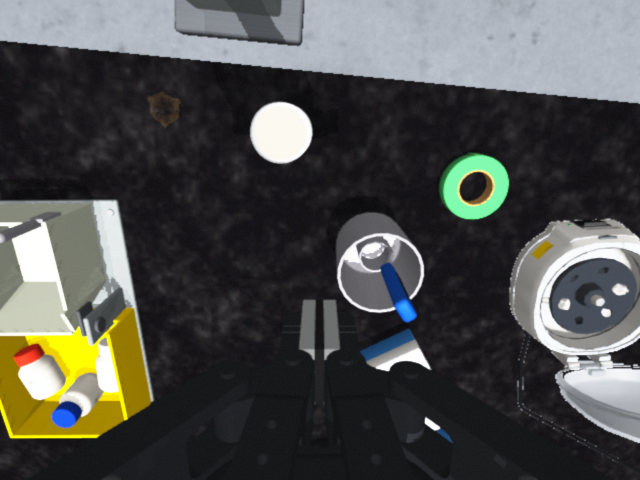

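The wrist picture shows the cup upright at (380, 272) with the dipper standing in it, pot at (373, 250). The bucket is upright and the bottles are in the bin. The gripper touches nothing, so I'm handing in.

```bash
python3 -c "
from rig import env
print(env.hand_in())"
```

```text
the job is handed in; nothing more can be done
None
```

The job is done and handed in at about 23.6 s on the robot's clock. `hand_in` reports no verdict.

- **Dipper:** I gripped it by its handle, lifted it clear of the bucket and lowered it pot down into the steel cup. I opened the fingers only after feeling about 7 N of contact. The last wrist picture shows it standing in the upright cup. The rim was within a few pixels of where I had placed the cup from the first pictures.
- **Bucket:** I pushed the bar over to its stop and felt about 11 N steady there. I held it for about 2 s and guided it back until it hung upright again.
- **Bottles:** the last top picture shows all three in the yellow bin, with the blue-cap one standing and the white and red ones lying. The bucket is empty and upright.
- **Other things:** the last pictures showed no neighbouring item displaced. I judged that by eye and did not measure each one. The tape roll and freezer boxes are in view, while the far end of the bench was not checked closely after the last move. The wrist force readings I took peaked at about 21 N during the push.
- **Disagreement:** the camera estimates of the handle's position differed by up to about 6 mm. I used a middle value and corrected it from a closer picture before gripping. No check failed.

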